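# Seat a block in the rack clamp and clamp it with the spoke wheel

### The job

Without picking anything up, push the hardwood block along the bed of the rack clamp with a fingertip until its end is against the end stop. Then clamp it tight: push the spokes of the wheel round clockwise (seen from above) with a finger until the moving jaw presses the block flat against the fixed jaw, and take the hand away with the block still clamped. Leave the other things on the bench where they are.

Things in the scene. Friction and masses are not known exactly. Their poses are not given: they have to be found in the camera images.
- clamp: Grey rack clamp, fixed to the bench. Base plate 118 mm along its x (-59 to 59), 295 mm along its y (-160 to 135), 12 mm thick; its top is the bed. Origin on the bench top under the plate, z up, x roughly away from the robot. Fixed jaw and end stop at the +y end, moving jaw in the middle, spoke wheel near the -y end on a housing 72 x 52 mm, top 46 mm above the bench.
- fixed_jaw_face (a point): Middle of the gripping face of the fixed jaw, at clamp x = 0, y = 110 mm, 32 mm above the bench; axes as the clamp's. The jaw is a dark steel bar 98 mm long (x), 22 mm thick, top 52 mm above the bench; the face looks to -y.
- end_stop_face (a point): Middle of the face of the end stop, at clamp x = 48, y = 94 mm, 26 mm above the bench; axes as the clamp's. The stop is a small dark steel plate 36 mm wide (y), 10 mm thick (x), top 40 mm above the bench; the face looks to -x.
- wheel_center (a point): On the upright axis of the spoke wheel, at clamp x = 0, y = -85 mm, at spoke height (65 mm above the bench); axes as the clamp's, it does not turn. Hub 34 mm across, top 78 mm above the bench; four level steel spokes 90 degrees apart, 9.6 mm thick, ending in 17 mm balls centred 72 mm from the axis. Between spokes and housing 14 mm are free; beside the housing, 53 mm to the bed.
- wheel (a joint): Turn of the spoke wheel, rad, 0 to 3.6, starts at 0 to 0.8; clockwise seen from above is positive and closes the jaw. At 0 the spokes point at +-45 and +-135 degrees from the clamp's +x. Stiff (0.25 Nm: 4 to 5 N on a spoke); stays where it is left, so the clamp stays tight. When the jaw has met the block it stops; about 10 to 20 N on a spoke makes it tight.
- jaw (a joint): Travel of the moving jaw, m, along clamp +y; 0.012 per rad of the wheel, moved only by it. Its gripping face lies at clamp y = 30 mm + this value, so it reads about 0.035 with the block clamped. Dark steel bar 90 mm long (x), 16 mm thick, top 47 mm above the bench, on a toothed rack.
- workpiece: Plain hardwood block, 45 x 95 x 34 mm (own x, y, z), loose, about 0.1 kg; origin at the centre of its underside. Lies flat on the bed (12 mm above the bench) between the jaws, its y axis nearly along the clamp's x axis, far end 18 to 36 mm short of the end stop, near end standing out towards the robot. Clamped home, its origin is at clamp x = 0, y = 87.5 mm.
- bench_dog: Bystander: grey steel bench dog (round pin 23 mm thick, 90 mm long, lying along its own y); origin at the centre of its underside. Not to be disturbed.
- maple_offcut: Bystander: pale maple offcut, 40 x 90 x 22 mm; origin at the centre of its underside. Not to be disturbed.
- sanding_block: Bystander: cork-brown sanding block, 64 x 112 x 34 mm; origin at the centre of its underside. Not to be disturbed.
- oil_pot: Bystander: round brown oil pot, 73 mm across, 86 mm tall; origin at the centre of its underside. Not to be disturbed.
- marking_gauge: Bystander: wooden marking gauge, 60 x 190 x 72 mm; origin at the centre of its underside. Not to be disturbed.
- mallet: Bystander: wooden mallet, 68 x 270 x 58 mm; origin at the centre of its underside. Not to be disturbed.
Things that resemble listed ones, but are neither listed nor needed, are in the scene too. What is shaped like the workpiece but purple is not meant.

How it is judged (in metres and radians):
On the way, in this order (a step that is already met when the one before it is completed fails the run):
1. the block is pushed home to within 6 mm of the end stop, before it is clamped (x of workpiece in the frame of clamp above -0.006 m), for 0.2 s.
2. the moving jaw presses on the block with more than 5 N (contact force between jaw and workpiece above 5 N), for 0.2 s.
At the end, for the whole second after the job is handed in: The block lies flat on the bed with its end within 4 mm of the end stop, its side within 3 mm of the fixed jaw and square to within 0.04 rad, and the moving jaw presses on it with more than 5 N, the wheel staying tight with the hand away (x of workpiece in the frame of clamp between -0.004 and 0.004 m and y of workpiece in the frame of clamp between 0.0845 and 0.0905 m and z of workpiece in the frame of clamp below 0.016 m and angle between the y axis of workpiece and the x axis of clamp, either way round below 0.04 rad and value of joint jaw above 0.032 m and contact force between jaw and workpiece above 5 N and linear speed of workpiece below 0.01 m/s); the robot touches nothing.
It fails at once if the hardwood block is lifted or tipped (height (world z) of workpiece above 0.027 m or angle between workpiece's own z axis and vertical above 0.25 rad).
It fails at once if one of the other things is shifted by more than 25 mm (distance of any of bench_dog, maple_offcut, sanding_block, oil_pot, marking_gauge, mallet from where it was at the start of the episode above 0.025 m).
It also fails if it takes over 54 s, if anything falls off the work surface, if the arm or the gripper's body presses on something with over 40 N, if the wrist force passes 120 N, or if a joint passes its speed limit or range.

### The arm

A 6-joint arm with a two-finger parallel gripper is mounted at the origin on a cart in front of the work surface, level with it; the furniture and walls round the work are solid. World frame = base frame: x ahead of the robot, y to its left, z up, the work surface at z = 0. Lengths are in mm, angles in rad, forces in N, time in s.
With the tool pointing down it reaches from about 400 to 825 mm from the base axis. Payload 7 kg.
Tool frame: the origin (TCP) lies at the very end of the fingers, on their centre line; the grasp point (between the pads) lies robot.grip_depth behind it (robot.grip_depth is the distance from the TCP to the grasp point, in mm); x points along the fingers, z is the direction in which the jaws open and shut, and the axes are right-handed (so a half turn about x gives the same grasp; the last joint's range is limited). The gripper opens to 88 mm and grips with 3 to 60 N. Pads are 19 mm wide; open, the fingers measure 130 mm over their backs; the gripper's body (78 mm by 193 mm) begins 47 mm behind the grasp point.
Start: joints at [1.521, 0.359, 0.012, 0, -1.224, -0.288], TCP at [223.711, 636.827, 226.561] pointing down, gripper open.
Joint ranges: [-3.07, 3.07], [-1.43, 2.12], [-1.02, 1.25], [-3.03, 1.67], [-3.05, -0], [-3.03, 3.03]. Speed limits (rad/s): [2.39, 2.39, 3.01, 3.14, 3.14, 3.14].

### API

Orientations are given as a unit quaternion [w, x, y, z].
In Python, from cell import robot gives the robot as it stands.
- The arm moves only by the shell command python3 -m jog 'ROWS' [FORCE]. ROWS is a JSON object of lists of equal length, an entry for each row: "twist": the turn, a rotation vector about the tool's x, y, z in degrees, a list of three; "dp": the shift along the tool's x, y, z in m, a list of three; "gripper": the opening, from 0 (shut) to 1 (fully open). A call has 1 to 8 rows; each row shifts and turns the commanded pose from where the row before left it, along the tool's axes as they then stand; what a row does not reach is not made up. A row lasts 1/10 s, in which the tool goes at most 50 mm and 8.59 degrees, less where a joint would pass 70% of its speed; a pose out of reach is approached as far as the arm can. A call is refused whole if a number of a shift passes 0.05 or a number of a turn 8.59, either way. A call with a gripper value outside its range is refused whole. The fingers move at their own pace and stop on an object; FORCE is the grip in N (left out, the last holds). Time passes only in rows, so rows that do not move let the fingers close. It gives the time, the measured TCP pose, the force and the opening at its end, in the units of the state.
- robot.read_state(): the state, without advancing time (a new reading comes with each control period).
- robot.grab_frame(name): name is "side" or "top" or "wrist"; returns (picture, depth): 420x560x3 uint8, red, green, blue; 420x560 float32, mm along the optical axis (not along the pixel's ray), 0 where there is no reading.
- robot.camera_info(name): a dict with "camera_matrix" (3x3 intrinsics, pixels), "k1" (the pictures are not rectified: a ray, as slopes to the right and down, at radius r is drawn at 1 + k1 r^2 times it, then the intrinsics apply), "position" and "attitude" of the camera in the world; the wrist camera has in their place "mount" (4x4, takes a point from camera to tool coordinates, whose origin is the TCP and whose axes are the tool frame's). Camera axes: x right, y down, z forward; pixel columns grow to the right and rows downward; lengths in mm; the calibration is good to about 2 mm. A picture is of the moment at which its call begins: read the wrist's pose just before it. camera_info takes no time and is no camera call.
- robot.finish_job(): hands the job in, once; it reports no verdict.
The state is a dict: "time": time; "joint_positions": joint angles; "dq": joint speeds; "joint_torque": joint torques, N m; "ee_pos": TCP position; "ee_rot": TCP orientation; "force": force on the tool from outside, world axes, zero at the start; "ft_torque": the same for the moment, N m; "opening": finger opening in mm.
Only numpy, scipy, OpenCV 4.12 (cv2) and the standard library are available. Lean on these libraries where they do the work, as an engineer would, in place of code of your own. Each camera call takes 0.05 s, during which the arm holds its last target.

## Working session

There is one attempt and no reset: what is moved stays moved. The work goes in short steps, Python scripts to look and compute and a shell command to move; the robot and the scene stay as the last step left them, time stands still between calls to the robot, and variables do not carry over. Pictures are saved under pics/ and viewed, and the job is handed in when it is done.

```bash
mkdir -p pics; ls
cat > h.py <<'E'
import numpy as np,cv2
from scipy.spatial.transform import Rotation as R
from cell import robot
def q2R(q): return R.from_quat([q[1],q[2],q[3],q[0]]).as_matrix()
def cam(name,st=None):
    i=robot.camera_info(name)
    if name=='wrist':
        M=np.array(i['mount']);T=np.eye(4);T[:3,:3]=q2R(st['ee_rot']);T[:3,3]=st['ee_pos'];return i,T@M
    T=np.eye(4);a=np.array(i['attitude']);T[:3,:3]=a if a.shape==(3,3) else q2R(a);T[:3,3]=i['position'];return i,T
def cloud(name,st=None,dep=None):
    i,T=cam(name,st);K=np.array(i['camera_matrix'])
    h,w=dep.shape;u,v=np.meshgrid(np.arange(w),np.arange(h))
    D=np.array([i['k1'],0,0,0,0.])
    p=cv2.undistortPoints(np.stack([u,v],-1).reshape(-1,1,2).astype(np.float64),K,D).reshape(h,w,2)
    P=np.concatenate([p,np.ones((h,w,1))],-1)*dep[...,None]
    W=P@T[:3,:3].T+T[:3,3]; W[dep==0]=np.nan
    return W
def proj(name,pts,st=None):
    i,T=cam(name,st);Ti=np.linalg.inv(T)
    return cv2.projectPoints((np.array(pts,float).reshape(-1,3)@Ti[:3,:3].T+Ti[:3,3]),np.zeros(3),np.zeros(3),np.array(i['camera_matrix']),np.array([i['k1'],0,0,0,0.]))[0].reshape(-1,2)
def grab(name,tag):
    st=robot.read_state();im,d=robot.grab_frame(name)
    cv2.imwrite(f'pics/{tag}.png',im[...,::-1]);np.savez(f'{tag}.npz',im=im,d=d,pos=st['ee_pos'],rot=st['ee_rot'])
    return st,im,d,cloud(name,st,d)
E
python3 - <<'E'
from h import *
print(robot.read_state(),robot.grip_depth)
for n in('top','side'):print(n,robot.camera_info(n));grab(n,n+'0')
E
```

```text
pics
{'time': 0.0, 'joint_positions': array([ 1.52112304e+00,  3.59378942e-01,  1.10708197e-02, -3.75685562e-04,
       -1.22410381e+00, -2.88093083e-01]), 'dq': array([0.0009049 , 0.00093579, 0.00071548, 0.00054949, 0.00052227,
       0.00106902]), 'joint_torque': array([-4.89119520e-04, -5.82713056e+01,  2.93052810e+01,  6.99779972e+00,
        6.86680040e-03, -1.43165621e-04]), 'ee_pos': array([223.54073186, 636.39015719, 225.62843257]), 'ee_rot': array([-0.40918063, -0.57650208, -0.40843685,  0.57740445]), 'force': array([ 0.3345368 , -0.13111914,  0.40507362]), 'ft_torque': array([-0.02041916, -0.02097053, -0.03306584]), 'opening': 87.43184421811769} 18.8
top {'camera_matrix': array([[492.50829139,   0.        , 281.18584335],
       [  0.        , 492.50829139, 211.6303536 ],
       [  0.        ,   0.        ,   1.        ]]), 'k1': 0.019898260484923574, 'position': array([ 406.06651227,   51.05633357, 1661.26523373]), 'attitude': array([ 0.01591654, -0.69809907,  0.71548993, -0.02187463])}
side {'camera_matrix': array([[393.4561931 ,   0.        , 280.40321119],
       [  0.        , 393.4561931 , 210.60519915],
       [  0.        ,   0.        ,   1.        ]]), 'k1': -0.10799016258482666, 'position': array([  269.2384445 , -1149.84866073,   572.97770731]), 'attitude': array([-0.55644222,  0.82525781, -0.0722359 ,  0.06405916])}
```

View pics/top0.png

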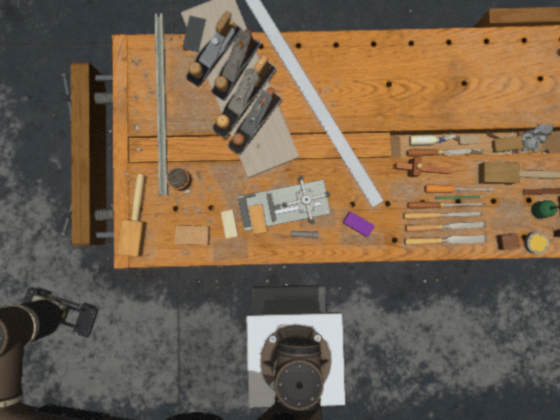

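View pics/side0.png

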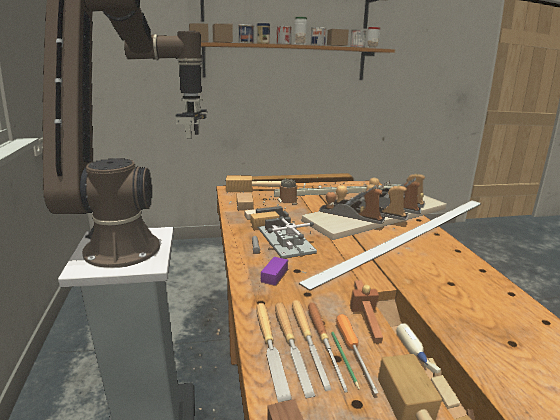

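The top picture shows the clamp around (285,205): fixed jaw at the left (247,210), block at (258,218), and wheel hub at (306,200). Nearby are the maple offcut (229,223) and the bench dog (305,235).

Run:
```python
from h import *
z=np.load('top0.npz');W=cloud('top',None,z['d'])
im=z['im'][165:260,210:350,::-1]
cv2.imwrite('pics/topz.png',cv2.resize(im,None,fx=5.6,fy=5.6,interpolation=cv2.INTER_CUBIC))
for u,v in [(306,200),(247,210),(258,218),(258,210),(290,190),(229,223),(305,235),(280,240),(324,215),(318,206)]:print(u,v,np.round(W[v,u],1))
w=W[225:245,240:300].reshape(-1,3);print(np.nanmedian(w,0))
```

```text
306 200 [526.1 -44.2  79.8]
247 210 [499.9 147.9  55. ]
258 218 [473.2 112.9  47.4]
258 210 [499.6 112.4  45.3]
290 190 [566.3   4.6  11.5]
229 223 [459.7 209.9  29.4]
305 235 [413.9 -41.2  20.1]
280 240 [399.2  42.3  -3.7]
324 215 [ 479.9 -108.5   -1.2]
318 206 [510.1 -88.1  11. ]
[418.53263409  76.22404598   1.77814141]
```

View pics/topz.png

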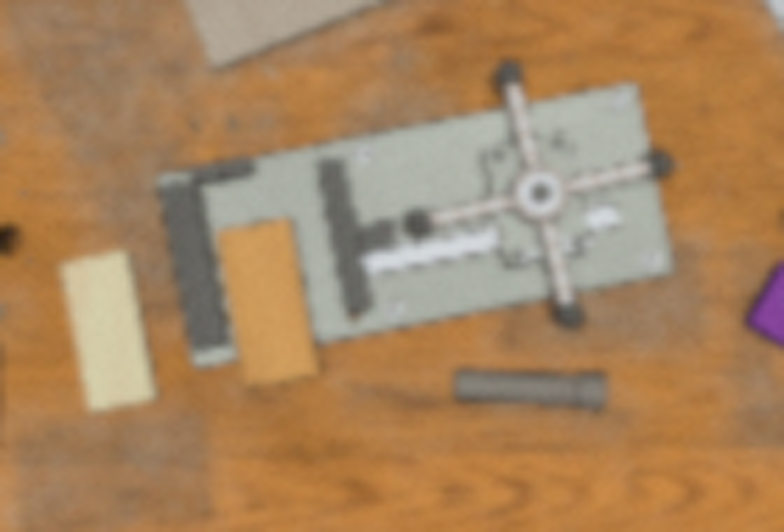

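```bash
cat >> h.py <<'E'
def ray(name,uv,zz,st=None):
    i,T=cam(name,st)
    p=cv2.undistortPoints(np.array(uv,float).reshape(-1,1,2),np.array(i['camera_matrix']),np.array([i['k1'],0,0,0,0.])).reshape(-1,2)
    d=np.c_[p,np.ones(len(p))]@T[:3,:3].T;o=T[:3,3]
    return o+d*((np.asarray(zz,float)-o[2])/d[:,2])[:,None]
def fit2(a,b):  # world=R a + t
    a=np.array(a,float);b=np.array(b,float)[:,:2];ca,cb=a.mean(0),b.mean(0)
    H=(a-ca).T@(b-cb);th=np.arctan2(H[0,1]-H[1,0],H[0,0]+H[1,1])
    Rm=np.array([[np.cos(th),-np.sin(th)],[np.sin(th),np.cos(th)]])
    t=cb-Rm@ca;return th,t,b-(a@Rm.T+t)
E
python3 - <<'E'
from h import *
zp=np.array([(158,175),(636,83),(672,270),(195,365),(540,193)])
uv=(zp+.5)/5.6-.5+[210,165]
W=ray('top',uv,[12,12,12,12,78])
a=[(59,135),(59,-160),(-59,-160),(-59,135),(0,-85)]
th,t,r=fit2(a,W);print(th,t,r.round(1))
b=(np.array([(217,228),(292,218),(320,375),(245,385)])+.5)/5.6-.5+[210,165]
B=ray('top',b,[46]*4);print(B.round(1))
Rm=np.array([[np.cos(th),-np.sin(th)],[np.sin(th),np.cos(th)]])
print(((B[:,:2]-t)@Rm).round(1))
s=(np.array([(509,75),(655,163),(568,313),(418,222)])+.5)/5.6-.5+[210,165]
S=ray('top',s,[65]*4);S=(S[:,:2]-t)@Rm;print(S.round(1),np.degrees(np.arctan2(S[:,1]+85,S[:,0])))
st=robot.read_state();print(q2R(st['ee_rot']).round(3));print(robot.camera_info('wrist'))
E
```

```text
0.16838198375891833 [515.85788779  39.08274976] [[-0.7 -1.7]
 [-1.6  0.8]
 [ 1.7  2.3]
 [ 1.3 -1.8]
 [-0.8  0.3]]
[[515.8 143.7  46. ]
 [520.6  99.6  46. ]
 [428.1  85.3  46. ]
 [423.4 129.3  46. ]]
[[ 17.4 103.2]
 [ 14.8  58.9]
 [-78.7  60.3]
 [-76.1 104.4]]
[[  71.1  -81.2]
 [   4.4 -154.5]
 [ -71.4  -87.9]
 [  -2.9  -12.7]] [   3.07565734  -86.35094334 -177.71146649   92.30690422]
[[-0.     0.943 -0.331]
 [-0.001 -0.331 -0.943]
 [-1.     0.     0.001]]
{'camera_matrix': array([[358.49018139,   0.        , 279.55574558],
       [  0.        , 358.49018139, 209.17503777],
       [  0.        ,   0.        ,   1.        ]]), 'k1': -0.03967122724275565, 'mount': array([[-4.77859400e-04, -2.80656670e-01,  9.59808109e-01,
        -1.57500176e+02],
       [-1.09373613e-03, -9.59807497e-01, -2.80657036e-01,
         7.64652398e+01],
       [ 9.99999288e-01, -1.18389141e-03,  1.51688696e-04,
        -7.82174729e-01],
       [ 0.00000000e+00,  0.00000000e+00,  0.00000000e+00,
         1.00000000e+00]])}
```

```bash
cat >> h.py <<'E'
TH=0.16838;T0=np.array([515.86,39.08])
RC=np.array([[np.cos(TH),-np.sin(TH)],[np.sin(TH),np.cos(TH)]])
def c2w(p): return RC@np.array(p[:2],float)+T0
def w2c(p): return RC.T@(np.array(p[:2],float)-T0)
def delta(cl,z,yaw=None):
    """tool-frame delta (m) from current pose to clamp point cl, height z; with current yaw, tool"""
    s=robot.read_state();Rt=q2R(s['ee_rot']);w=c2w(cl)
    d=np.array([w[0],w[1],z])-s['ee_pos']
    c=w2c(s['ee_pos']);zc=Rt[:2,2];a=np.degrees(np.arctan2(zc[1],zc[0])-TH)
    print('t',s['time'],'clamp',c.round(1),'z',s['ee_pos'][2].round(1),'toolz ang in clamp',a.round(2),'F',s['force'].round(1),'Fclamp',(RC.T@s['force'][:2]).round(1),'tilt',Rt[2].round(3),'q6',s['joint_positions'][5].round(2))
    print('tool delta m',(Rt.T@d/1000).round(4)); return Rt.T@d/1000
E
python3 -c "
from h import *
d=delta((-102,82),226);print(d/12, d/14)"
```

```text
t 0.1 clamp [-188.1  637.9] z 225.7 toolz ang in clamp -119.01 F [0.8 1.  0.2] Fclamp [0.9 0.9] tilt [-1.     0.     0.001] q6 -0.29
tool delta m [4.000e-04 3.448e-01 4.445e-01]
[3.43013667e-05 2.87356351e-02 3.70379219e-02] [2.94011714e-05 2.46305443e-02 3.17467902e-02]
```

```bash
python3 -m jog '{"twist":[[0,0,0],[0,0,0],[0,0,0],[0,0,0],[0,0,0],[0,0,0],[0,0,0],[0,0,0]],"dp":[[0,0.0246,0.0317],[0,0.0246,0.0317],[0,0.0246,0.0317],[0,0.0246,0.0317],[0,0.0246,0.0317],[0,0.0246,0.0317],[0,0.0246,0.0317],[0,0.0246,0.0317]],"gripper":[0,0,0,0,0,0,0,0]}' 20
python3 -m jog '{"twist":[[0,0,0],[0,0,0],[0,0,0],[0,0,0],[0,0,0],[0,0,0],[0,0,0]],"dp":[[0,0.0246,0.0317],[0,0.0246,0.0317],[0,0.0246,0.0317],[0,0.0246,0.0317],[0,0.0246,0.0317],[0,0.0246,0.0317],[0,0,0]],"gripper":[0,0,0,0,0,0,0]}'
python3 -m jog '{"twist":[[-7.5,0,0],[-7.5,0,0],[-7.5,0,0],[-6.5,0,0],[0,0,0]],"dp":[[0,0,0],[0,0,0],[0,0,0],[0,0,0],[0,0,0]],"gripper":[0,0,0,0,0]}'
python3 -c "
from h import *
d=delta((-102,82),226);grab('wrist','w1')"
```

```text
time: 0.9
ee_pos: [325.4, 330.5, 226.4]
ee_rot: [-0.409, -0.577, -0.409, 0.577]
force: [0.3, -0.1, 0.3]
opening: 28.9
time: 1.6
ee_pos: [401.7, 100.4, 226.3]
ee_rot: [-0.408, -0.577, -0.408, 0.578]
force: [0.1, 0.5, 0.2]
opening: 0.5
time: 2.1
ee_pos: [401.3, 104.2, 226.4]
ee_rot: [0.541, 0.456, 0.541, -0.456]
force: [-0.5, -0.9, -0.3]
opening: 0.3
t 2.1 clamp [-102.    83.4] z 226.4 toolz ang in clamp -89.9 F [-0.5 -0.9 -0.3] Fclamp [-0.6 -0.8] tilt [-1. -0.  0.] q6 1.01
tool delta m [0.0004 0.     0.0014]
```

View pics/w1.png

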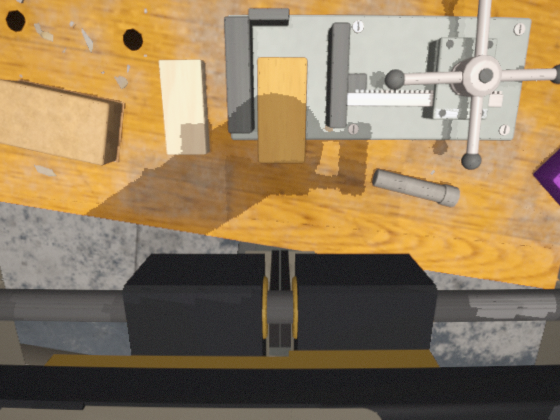

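The wrist picture shows the block at cols 258–307, rows 57–163, the fixed jaw at col 240, the moving jaw at col 340 and the hub at (482,76). The finger tips show at (280,300) between two black blocks. I'll refine the poses from here and check the finger shape.

Run:
```python
from h import *
z=np.load('w1.npz');st=dict(ee_pos=z['pos'],ee_rot=z['rot'])
d=z['d']
i,T=cam('wrist',st)
W=cloud('wrist',st,d);Rt=q2R(st['ee_rot']);L=(W-st['ee_pos'])@Rt
for v in (252,260,270,290,320,345):
  print(v,[(u,L[v,u].round(0).tolist()) for u in (130,200,255,262,267,272,280,290,296,302,430)])
uv=[(224,16),(530,21),(514,139),(228,139),(482,75)]
a=[(59,135),(59,-160),(-59,-160),(-59,135),(0,-85)]
Wp=ray('wrist',uv,[12,12,12,12,78],st);th,t,r=fit2(a,Wp);print(th,t,r.round(1))
B=ray('wrist',[(258,57),(307,57),(304,163),(258,163)],[46]*4,st)
print('block',[w2c(b).round(1) for b in B])
J=ray('wrist',[(225,17),(251,18),(253,132),(228,132)],[52]*4,st);print('fixed',[w2c(b).round(1) for b in J])
J=ray('wrist',[(484,8),(396,79),(471,160),(560,74)],[73]*4,st);print('balls',[w2c(b).round(1) for b in J])
J=ray('wrist',[(248,9),(289,10),(289,24)],[40]*3,st);print('stop',[w2c(b).round(1) for b in J])
print(robot.read_state()['joint_positions'].round(2))
```

```text
252 [(130, [1086.0, -455.0, -564.0]), (200, [1092.0, -457.0, -300.0]), (255, [-5.0, 12.0, -12.0]), (262, [-5.0, 12.0, -9.0]), (267, [-4.0, 11.0, -6.0]), (272, [-1.0, 10.0, -4.0]), (280, [713.0, -295.0, 1.0]), (290, [-5.0, 12.0, 4.0]), (296, [-6.0, 12.0, 7.0]), (302, [-5.0, 12.0, 10.0]), (430, [228.0, -89.0, 176.0])]
260 [(130, [1091.0, -490.0, -570.0]), (200, [-75.0, 39.0, -21.0]), (255, [-75.0, 39.0, -7.0]), (262, [-76.0, 40.0, -5.0]), (267, [-14.0, 12.0, -6.0]), (272, [-12.0, 11.0, -4.0]), (280, [663.0, -295.0, 1.0]), (290, [-15.0, 12.0, 4.0]), (296, [-74.0, 39.0, 4.0]), (302, [-74.0, 39.0, 5.0]), (430, [226.0, -98.0, 176.0])]
270 [(130, [1089.0, -531.0, -574.0]), (200, [-80.0, 39.0, -19.0]), (255, [-80.0, 39.0, -6.0]), (262, [-79.0, 39.0, -5.0]), (267, [-20.0, 10.0, -6.0]), (272, [-20.0, 10.0, -4.0]), (280, [606.0, -295.0, 1.0]), (290, [-19.0, 9.0, 4.0]), (296, [-79.0, 38.0, 3.0]), (302, [-79.0, 39.0, 5.0]), (430, [228.0, -112.0, 179.0])]
290 [(130, [-88.0, 38.0, -33.0]), (200, [-89.0, 39.0, -18.0]), (255, [-88.0, 38.0, -6.0]), (262, [-84.0, 36.0, -5.0]), (267, [-76.0, 32.0, -4.0]
[... 614 characters left out ...]
2.0, -5.0]), (272, [-45.0, -8.0, -3.0]), (280, [332.0, -295.0, 0.0]), (290, [-45.0, -9.0, 3.0]), (296, [-84.0, 21.0, 3.0]), (302, [-89.0, 25.0, 4.0]), (430, [1087.0, -874.0, 622.0])]
0.171212066474681 [514.11648279  40.37131885] [[-1.2 -0.8]
 [-2.9 -0.1]
 [ 2.5 -1.7]
 [ 1.6  0.3]
 [ 0.2  2.2]]
block [array([ 15.2, 102.7]), array([15.2, 59.6]), array([-78.6,  60.5]), array([-78.7, 104.1])]
fixed [array([ 46.3, 129.8]), array([ 45.4, 107.8]), array([-49.4, 107.9]), array([-49.3, 130.6])]
balls [array([ 50.4, -78.7]), array([ -4.5, -12.2]), array([-71.2, -84.7]), array([   1.9, -151.4])]
stop [array([ 55.2, 111.2]), array([54.4, 75.6]), array([43.1, 75.5])]
[ 0.73 -0.09 -0.52 -0.   -1.14  1.  ]
```

```bash
sed -i 's/^TH=.*/TH=0.1697;T0=np.array([515.0,39.7])/' h.py
python3 -m jog '{"twist":[[0,0,0],[0,0,0],[0,0,0],[0,0,0],[0,0,0],[0,0,0]],"dp":[[0.04,0,0],[0.05,0,0],[0.05,0,0],[0.04,0,0],[0.023,0,0],[0,0,0]],"gripper":[0,0,0,0,0,0]}'
python3 -c "
from h import *
d=delta((-88,84),24);grab('wrist','w2')"
```

```text
time: 2.75
ee_pos: [399.6, 102.5, 20.9]
ee_rot: [0.539, 0.455, 0.54, -0.459]
force: [0.8, -0.0, 0.3]
opening: 0.2
t 2.75 clamp [-103.2   81.4] z 20.9 toolz ang in clamp -90.26 F [ 0.8 -0.   0.3] Fclamp [ 0.8 -0.2] tilt [-1.    -0.006  0.003] q6 1.0
tool delta m [-0.0032  0.0151 -0.0027]
```

View pics/w2.png

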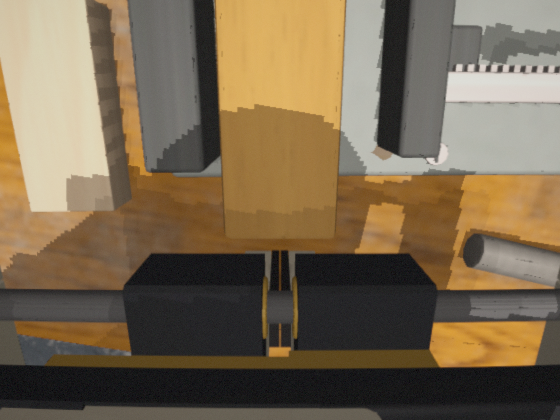

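The block's near end is at cols 225–336, row 237, and the fingertip is centred on it at col 280. Next is the push.

```bash
python3 -m jog '{"twist":[[0,0,0],[0,0,0],[0,0,0],[0,0,0],[0,0,0],[0,0,0],[0,0,0],[0,0,0]],"dp":[[-0.002,0.006,0],[0,0.006,0],[0,0.005,0],[0,0.005,0],[0,0.005,0],[0,0.005,0],[0,0.005,0],[0,0.003,0]],"gripper":[0,0,0,0,0,0,0,0]}'
python3 -c "
from h import *
d=delta((-57,84),22);grab('wrist','w3')"
```

```text
time: 3.6
ee_pos: [441.5, 110.8, 25.5]
ee_rot: [0.54, 0.456, 0.54, -0.456]
force: [-1.9, 0.0, 1.8]
opening: 0.4
t 3.6 clamp [-60.5  82.4] z 25.5 toolz ang in clamp -90.08 F [-1.9  0.   1.8] Fclamp [-1.9  0.3] tilt [-1. -0.  0.] q6 1.06
tool delta m [ 0.0035  0.0035 -0.0016]
```

View pics/w3.png

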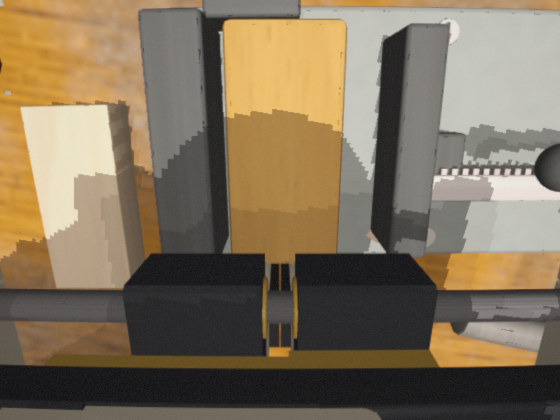

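The block's far end (row 20) is now just short of the stop (bottom edge at row ~18). I'll creep in until the force rises.

```bash
python3 -m jog '{"twist":[[0,0,0],[0,0,0],[0,0,0]],"dp":[[0,0.0015,0],[0,0.0015,0],[0,0,0]],"gripper":[0,0,0]}'
python3 -m jog '{"twist":[[0,0,0],[0,0,0],[0,0,0]],"dp":[[0,0.001,0],[0,0.001,0],[0,0,0]],"gripper":[0,0,0]}'
python3 -c "
from h import *
d=delta((-57,84),22)"
```

```text
time: 3.95
ee_pos: [442.7, 110.5, 25.2]
ee_rot: [0.54, 0.455, 0.541, -0.457]
force: [-4.9, 0.1, 1.9]
opening: 0.4
time: 4.25
ee_pos: [442.8, 110.1, 25.0]
ee_rot: [0.539, 0.455, 0.541, -0.458]
force: [-13.1, 1.8, 9.1]
opening: 0.2
t 4.25 clamp [-59.3  81.6] z 25.0 toolz ang in clamp -90.12 F [-13.1   1.8   9.1] Fclamp [-12.6   4. ] tilt [-1.    -0.005  0.001] q6 1.06
tool delta m [ 0.003   0.0023 -0.0024]
```

```bash
python3 -m jog '{"twist":[[0,0,0],[0,0,0],[0,0,0],[0,0,0],[0,0,0],[0,0,0]],"dp":[[0,-0.01,0],[0,-0.01,0],[-0.04,0,0],[-0.04,0,0],[-0.04,0,0],[0,0,0]],"gripper":[0,0,0,0,0,0]}'
python3 -m jog '{"twist":[[0,0,0],[0,0,0],[0,0,0],[0,0,0],[0,0,0],[0,0,0]],"dp":[[0,0.02,0.022],[0,0.025,0.025],[0,0.025,0.025],[0,0.025,0.025],[0,0.025,0.025],[0,0,0]],"gripper":[0,0,0,0,0,0]}'
python3 -c "
from h import *
d=delta((46,-47),52);grab('wrist','w4')"
```

```text
time: 4.85
ee_pos: [428.8, 109.9, 150.9]
ee_rot: [0.542, 0.459, 0.539, -0.452]
force: [0.6, 0.2, -1.1]
opening: 0.1
time: 5.45
ee_pos: [567.3, 6.2, 144.7]
ee_rot: [0.54, 0.457, 0.539, -0.457]
force: [-0.4, -0.4, -1.0]
opening: 0.3
t 5.45 clamp [ 45.8 -41.9] z 144.7 toolz ang in clamp -90.21 F [-0.4 -0.4 -1. ] Fclamp [-0.5 -0.4] tilt [-1.     0.     0.001] q6 1.38
tool delta m [0.0927 0.0002 0.005 ]
```

View pics/w4.png

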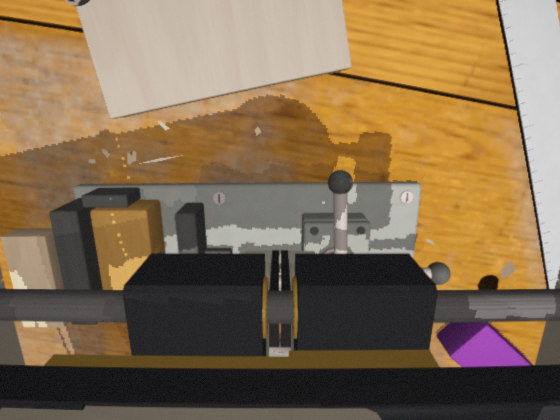

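The block is tight under the stop (110,200). The +x spoke runs up to its ball at (340,182), to the right of the finger column (280), as needed. Now measuring the spoke position.

Run:
```python
from h import *
z=np.load('w4.npz');st=dict(ee_pos=z['pos'],ee_rot=z['rot'])
W=cloud('wrist',st,z['d'])
for p in [(340,182),(341,205),(341,225),(341,240),(439,272)]:print(p,w2c(W[p[1],p[0]]).round(1),W[p[1],p[0],2].round(1))
B=ray('wrist',[(93,205),(160,203)],[46]*2,st);print([w2c(b).round(1) for b in B])
```

```text
(340, 182) [ 73.8 -81.2] 72.7
(341, 205) [ 57.2 -83.1] 69.5
(341, 225) [ 42.9 -83.7] 69.3
(341, 240) [ 31.9 -84.2] 69.2
(439, 272) [   6.9 -156.1] 69.9
[array([51.7, 98.2]), array([52.9, 47.3])]
```

```bash
python3 -m jog '{"twist":[[0,0,0],[0,0,0],[0,0,0],[0,0,0]],"dp":[[0.035,0,0],[0.035,0,0],[0.022,0,0],[0,0,0]],"gripper":[0,0,0,0]}'
python3 -m jog '{"twist":[[0,0,0],[0,0,0],[0,0,0],[0,0,0]],"dp":[[0,0,0.005],[0,0,0.005],[0,0,0.002],[0,0,0]],"gripper":[0,0,0,0]}'
python3 -c "
from h import *
d=delta((46,-57),52)"
```

```text
time: 5.9
ee_pos: [561.7, 7.9, 50.6]
ee_rot: [0.539, 0.454, 0.541, -0.458]
force: [-1.1, -0.8, -0.5]
opening: 0.4
time: 6.3
ee_pos: [567.6, -4.1, 54.7]
ee_rot: [0.541, 0.457, 0.54, -0.456]
force: [0.5, -0.4, -0.3]
opening: 0.2
t 6.3 clamp [ 44.4 -52. ] z 54.7 toolz ang in clamp -90.11 F [ 0.5 -0.4 -0.3] Fclamp [ 0.5 -0.5] tilt [-1.     0.002 -0.   ] q6 1.4
tool delta m [0.0027 0.0016 0.005 ]
```

```bash
python3 -m jog '{"twist":[[0,0,0],[0,0,0],[0,0,0],[0,0,0]],"dp":[[0.001,0.001,0.003],[0,0,0.003],[0,0,0.002],[0,0,0]],"gripper":[0,0,0,0]}'
python3 -c "
from h import *
d=delta((46,-57),52);st,im,dd,W=grab('wrist','w5')
print(w2c(W[182,340]))"
```

```text
time: 6.7
ee_pos: [569.3, -11.9, 52.5]
ee_rot: [0.54, 0.456, 0.54, -0.456]
force: [0.5, 0.1, -0.1]
opening: 0.7
t 6.7 clamp [ 44.8 -60. ] z 52.5 toolz ang in clamp -90.1 F [ 0.5  0.1 -0.1] Fclamp [0.5 0. ] tilt [-1. -0.  0.] q6 1.42
tool delta m [ 0.0005  0.0012 -0.003 ]
[ 76.78703262 -95.95203128]
```

View pics/w5.png

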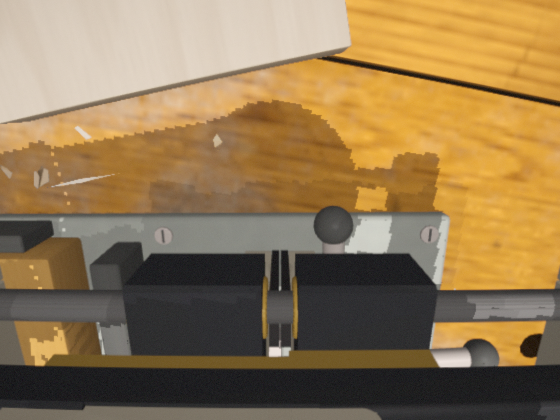

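The ball is at (333,224) and the finger column at 280. They are not in contact yet, so I'll creep on.

```bash
python3 -m jog '{"twist":[[0,0,0],[0,0,0],[0,0,0]],"dp":[[0,0.001,0.003],[0,0,0.002],[0,0,0]],"gripper":[0,0,0]}'
python3 -m jog '{"twist":[[0,0,0],[0,0,0],[0,0,0]],"dp":[[0,0,0.002],[0,0,0.002],[0,0,0]],"gripper":[0,0,0]}'
python3 -c "
from h import *
d=delta((46,-57),52)"
```

```text
time: 7.05
ee_pos: [571.3, -16.1, 52.5]
ee_rot: [0.54, 0.456, 0.54, -0.456]
force: [0.1, 3.0, 0.4]
opening: 0.4
time: 7.35
ee_pos: [572.2, -19.7, 52.6]
ee_rot: [0.54, 0.457, 0.54, -0.456]
force: [0.1, 5.5, -1.2]
opening: 0.6
t 7.35 clamp [ 46.3 -68.2] z 52.6 toolz ang in clamp -90.08 F [ 0.1  5.5 -1.2] Fclamp [1.  5.4] tilt [-1.     0.001 -0.001] q6 1.43
tool delta m [ 0.0006 -0.0004 -0.0112]
```

```bash
cat >> h.py <<'E'
def wheel(r=46.,off=17.,phi=6.):
    s=robot.read_state();c=w2c(s['ee_pos'])-np.array([0,-85.]);Rt=q2R(s['ee_rot'])
    yc=RC.T@Rt[:2,1];zc=RC.T@Rt[:2,2]
    print('t',round(s['time'],2),'radial(tool y)',(c@yc).round(1),'tang(tool z)',(c@zc).round(1),'z',s['ee_pos'][2].round(1),'spoke ang~',np.degrees(np.arctan2(yc[1],yc[0])).round(1),'F tool x,y,z',(Rt.T@s['force']).round(1),'q',s['joint_positions'].round(2))
E
python3 -m jog '{"twist":[[6,0,0],[6,0,0],[6,0,0],[6,0,0],[0,0,0]],"dp":[[0,0.0015,0.0049],[0,0.0015,0.0049],[0,0.0015,0.0049],[0,0.0015,0.0049],[0,0,0]],"gripper":[0,0,0,0,0]}'
python3 -c "
from h import *
wheel()"
```

```text
time: 7.85
ee_pos: [579.1, -39.3, 52.7]
ee_rot: [0.433, 0.56, 0.433, -0.558]
force: [2.2, 4.7, -2.9]
opening: 0.6
t 7.85 radial(tool y) 47.0 tang(tool z) -17.1 z 52.7 spoke ang~ -24.2 F tool x,y,z [ 2.9  1.  -5.1] q [ 0.27  0.37 -0.41 -0.   -0.78  1.05]
```

```bash
python3 -m jog '{"twist":[[6,0,0],[6,0,0],[6,0,0],[6,0,0],[6,0,0],[6,0,0],[6,0,0],[0,0,0]],"dp":[[0,0.0014,0.0049],[0,0.0014,0.0049],[0,0.0014,0.0049],[0,0.0014,0.0049],[0,0.0014,0.0049],[0,0.0014,0.0049],[0,0.0014,0.0049],[0,0,0]],"gripper":[0,0,0,0,0,0,0,0]}'
python3 -c "
from h import *
wheel()"
```

```text
time: 8.65
ee_pos: [570.6, -73.3, 53.4]
ee_rot: [0.205, 0.679, 0.204, -0.675]
force: [6.6, 0.1, -3.4]
opening: 0.5
t 8.65 radial(tool y) 47.2 tang(tool z) -18.2 z 53.4 spoke ang~ -66.1 F tool x,y,z [ 3.4  3.5 -5.5] q [ 0.21  0.36 -0.43  0.   -0.77  0.37]
```

```bash
python3 -m jog '{"twist":[[6,0,0],[6,0,0],[6,0,0],[6,0,0],[6,0,0],[6,0,0],[0,0,0]],"dp":[[0.001,0.0014,0.005],[0,0.0014,0.005],[0,0.0014,0.005],[0,0.0014,0.005],[0,0.0014,0.005],[0,0.0014,0.005],[0,0,0]],"gripper":[0,0,0,0,0,0,0]}'
python3 -c "
from h import *
wheel();grab('wrist','w6')"
```

```text
time: 9.35
ee_pos: [545.4, -91.5, 53.1]
ee_rot: [-0.014, 0.709, -0.015, -0.705]
force: [5.8, -6.1, 1.8]
opening: 0.5
t 9.35 radial(tool y) 46.7 tang(tool z) -18.0 z 53.1 spoke ang~ -102.1 F tool x,y,z [-1.8  5.9 -6.1] q [ 0.19  0.33 -0.48  0.   -0.75 -0.23]
```

View pics/w6.png

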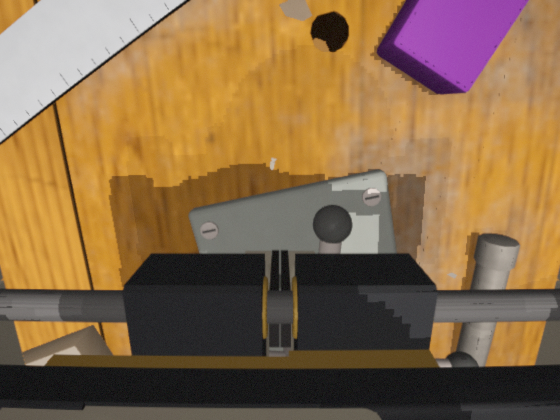

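The spoke's ball (333,224) is still square to the finger, and the bench dog (490,270) hasn't moved. Now slower steps to the clamping point.

```bash
python3 -m jog '{"twist":[[4,0,0],[4,0,0],[4,0,0],[0,0,0]],"dp":[[0,0.001,0.0033],[0,0.001,0.0033],[0,0.001,0.0033],[0,0,0]],"gripper":[0,0,0,0]}'
python3 -c "
from h import *
wheel()"
python3 -m jog '{"twist":[[3,0,0],[3,0,0],[0,0,0]],"dp":[[0,0.0007,0.0025],[0,0.0007,0.0025],[0,0,0]],"gripper":[0,0,0]}'
python3 -c "
from h import *
wheel()"
```

```text
time: 9.8
ee_pos: [534.8, -93.6, 53.0]
ee_rot: [-0.088, 0.703, -0.088, -0.7]
force: [4.9, -6.9, 3.3]
opening: 0.4
t 9.8 radial(tool y) 46.6 tang(tool z) -17.5 z 53.0 spoke ang~ -114.0 F tool x,y,z [-3.3  5.4 -6.4] q [ 0.19  0.32 -0.5   0.   -0.75 -0.44]
time: 10.1
ee_pos: [531.0, -94.1, 53.2]
ee_rot: [-0.124, 0.699, -0.125, -0.694]
force: [9.9, -12.6, -1.4]
opening: 0.6
t 10.1 radial(tool y) 46.4 tang(tool z) -18.9 z 53.2 spoke ang~ -120.0 F tool x,y,z [  1.5   8.4 -13.6] q [ 0.19  0.31 -0.51  0.01 -0.74 -0.55]
```

```bash
python3 -m jog '{"twist":[[1,0,0],[0,0,0],[0,0,0]],"dp":[[0,0,0.001],[0,0,0.001],[0,0,0]],"gripper":[0,0,0]}'
python3 -c "
from h import *
wheel()"
python3 -m jog '{"twist":[[0,0,0],[0,0,0],[0,0,0]],"dp":[[0,0,0.001],[0,0,0.001],[0,0,0]],"gripper":[0,0,0]}'
python3 -c "
from h import *
wheel()"
```

```text
time: 10.4
ee_pos: [530.7, -94.2, 53.3]
ee_rot: [-0.129, 0.698, -0.13, -0.692]
force: [14.5, -20.9, -6.9]
opening: 0.4
t 10.4 radial(tool y) 46.3 tang(tool z) -19.3 z 53.3 spoke ang~ -120.8 F tool x,y,z [  7.1  14.2 -21. ] q [ 0.19  0.31 -0.51  0.01 -0.74 -0.57]
time: 10.7
ee_pos: [530.3, -94.0, 53.5]
ee_rot: [-0.129, 0.699, -0.13, -0.691]
force: [20.7, -27.4, -13.4]
opening: 0.6
t 10.7 radial(tool y) 46.2 tang(tool z) -18.9 z 53.5 spoke ang~ -120.8 F tool x,y,z [ 13.7  18.1 -29. ] q [ 0.19  0.31 -0.52  0.01 -0.73 -0.57]
```

```bash
python3 -m jog '{"twist":[[0,0,0],[0,0,0],[0,0,0],[0,0,0],[0,0,0],[0,0,0],[0,0,0]],"dp":[[0,-0.001,-0.008],[0,0,-0.008],[-0.03,0,0],[-0.05,0,0],[-0.05,0,0],[-0.04,0,0],[0,0,0]],"gripper":[0,0,0,0,0,0,0]}'
python3 -c "
from h import *
wheel();grab('wrist','w7');grab('top','t7');grab('side','s7')
im=np.load('t7.npz')['im'][165:260,210:350,::-1];cv2.imwrite('pics/t7z.png',cv2.resize(im,None,fx=5.6,fy=5.6,interpolation=cv2.INTER_CUBIC))"
```

```text
time: 11.4
ee_pos: [541.9, -95.9, 228.1]
ee_rot: [-0.131, 0.698, -0.13, -0.692]
force: [0.7, 0.4, -0.7]
opening: 0.2
t 11.4 radial(tool y) 43.7 tang(tool z) -30.4 z 228.1 spoke ang~ -120.9 F tool x,y,z [ 0.7 -0.7 -0.5] q [ 0.18  0.15 -0.27  0.   -1.14 -0.55]
```

View pics/t7z.png

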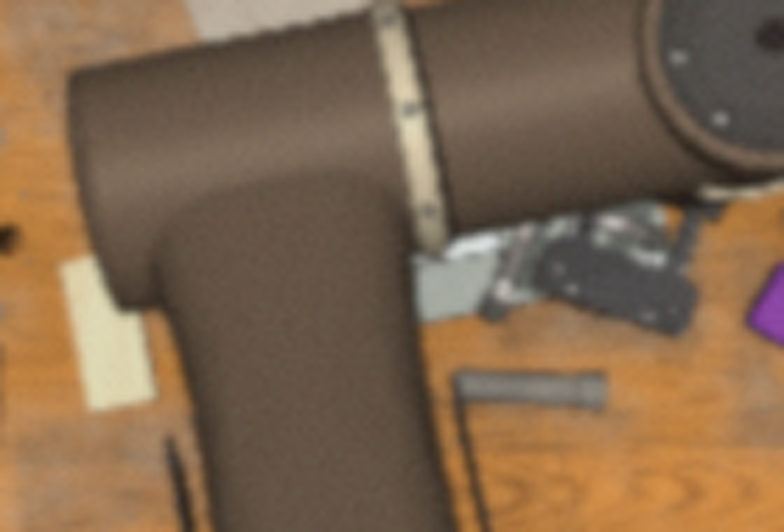

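View pics/w7.png

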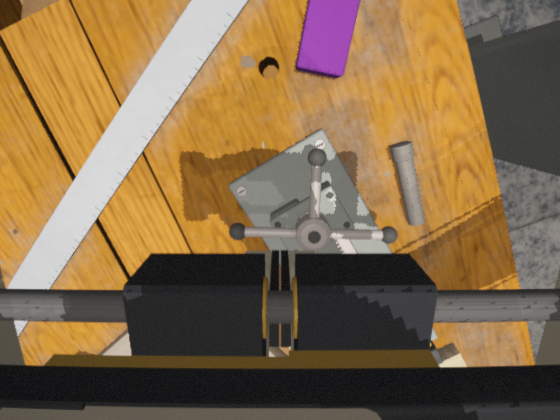

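The arm hides the jaws in both views, so I'll turn the tool back and view the block from the earlier vantage point.

```bash
python3 -m jog '{"twist":[[-8,0,0],[-8,0,0],[-8,0,0],[-8,0,0],[-8,0,0],[-8,0,0],[-8,0,0],[-8,0,0]],"dp":[[0,0,0],[0,0,0],[0,0,0],[0,0,0],[0,0,0],[0,0,0],[0,0,0],[0,0,0]],"gripper":[0,0,0,0,0,0,0,0]}'
python3 -m jog '{"twist":[[-8,0,0],[-8,0,0],[-8,0,0],[-8,0,0],[-8,0,0],[-8,0,0],[-8,0,0],[0,0,0]],"dp":[[0,0,0],[0,0,0],[0,0,0],[0,0,0],[0,0,0],[0,0,0],[0,0,0],[0,0,0]],"gripper":[0,0,0,0,0,0,0,0]}'
python3 -c "
from h import *
d=delta((-102,82),228)"
```

```text
time: 12.35
ee_pos: [537.9, -95.8, 219.5]
ee_rot: [-0.259, -0.657, -0.26, 0.659]
force: [0.1, -0.5, -0.7]
opening: 0.6
time: 13.15
ee_pos: [538.0, -95.8, 219.7]
ee_rot: [0.536, 0.459, 0.538, -0.461]
force: [-0.0, 0.4, -0.3]
opening: 0.4
t 13.15 clamp [  -0.2 -137.4] z 219.7 toolz ang in clamp -90.94 F [-0.   0.4 -0.3] Fclamp [0.  0.4] tilt [-1.    -0.004 -0.   ] q6 1.54
tool delta m [-0.0078 -0.1054 -0.2177]
```

```bash
python3 -m jog '{"twist":[[0,0,0],[0,0,0],[0,0,0],[0,0,0],[0,0,0],[0,0,0],[0,0,0],[0,0,0]],"dp":[[-0.001,-0.015,-0.031],[-0.001,-0.015,-0.031],[-0.001,-0.015,-0.031],[-0.001,-0.015,-0.031],[-0.001,-0.015,-0.031],[-0.001,-0.015,-0.031],[0,-0.015,-0.031],[0,0,0]],"gripper":[0,0,0,0,0,0,0,0]}'
python3 -c "
from h import *
d=delta((-102,82),226);grab('wrist','w8')"
```

```text
time: 13.95
ee_pos: [400.6, 104.9, 227.0]
ee_rot: [0.536, 0.461, 0.536, -0.461]
force: [-0.3, -0.4, 0.3]
opening: 0.4
t 13.95 clamp [-101.7   83.6] z 227.0 toolz ang in clamp -91.11 F [-0.3 -0.4  0.3] Fclamp [-0.4 -0.4] tilt [-1.    -0.001 -0.   ] q6 0.98
tool delta m [ 0.001  -0.0002  0.0016]
```

View pics/w8.png

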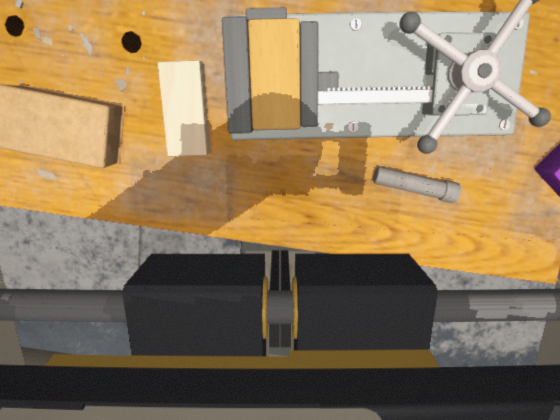

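The block (cols 250–300, rows 18–130) sits between both jaws with its far end at the stop (267,15). I'll check it with numbers against the fixed jaw and the stop.

Run:
```python
from h import *
z=np.load('w8.npz');st=dict(ee_pos=z['pos'],ee_rot=z['rot'])
im=z['im'][0:145,215:335,::-1];cv2.imwrite('pics/w8z.png',cv2.resize(im,None,fx=4,fy=4,interpolation=cv2.INTER_CUBIC))
W=cloud('wrist',st,z['d'])
for n,uv in dict(block=[(275,30),(275,75),(275,120)],fj=[(237,70)],mj=[(308,70)]).items():print(n,[W[v,u,2].round(1) for u,v in uv])
```

```text
block [np.float64(45.1), np.float64(45.3), np.float64(45.9)]
fj [np.float64(51.8)]
mj [np.float64(46.5)]
```

View pics/w8z.png

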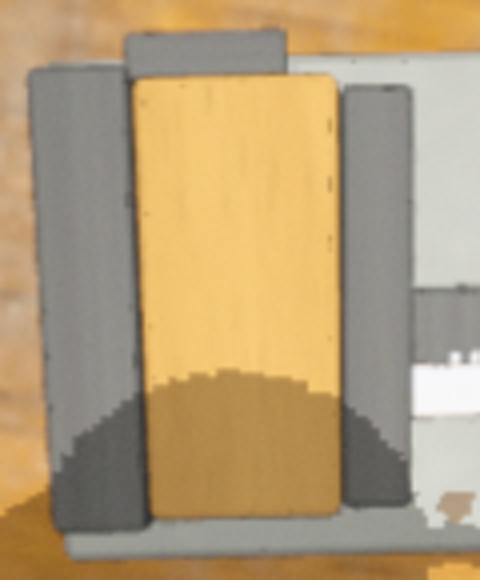

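Run:
```python
from h import *
z=np.load('w8.npz');st=dict(ee_pos=z['pos'],ee_rot=z['rot'])
f=lambda p:(np.array(p)+.5)/4-.5+[215,0]
for n,p,h in [('fixed jaw',[(30,68),(130,68),(150,525),(55,530)],52),('block',[(133,77),(338,75),(341,515),(151,519)],46),('mov jaw',[(343,86),(411,86),(410,505),(343,505)],47),('stop',[(126,33),(286,31)],40)]:
    print(n,[w2c(q).round(1).tolist() for q in ray('wrist',f(p),[h]*len(p),st)])
```

```text
fixed jaw [[47.9, 129.4], [47.3, 108.3], [-47.7, 107.8], [-48.3, 129.5]]
block [[46.9, 108.1], [46.3, 64.1], [-46.8, 64.0], [-46.8, 108.0]]
mov jaw [[43.9, 63.1], [43.7, 48.5], [-44.7, 48.2], [-44.4, 63.6]]
stop [[57.0, 109.8], [56.6, 75.0]]
```

```bash
python3 -c "
from h import *
robot.finish_job();print(robot.read_state()['time'],robot.read_state()['force'].round(1))"
```

```text
the job is handed in; nothing more can be done
the job is handed in; nothing more can be done
```

I pushed the block home, clamped it and handed the job in. My last checks all looked right, but I couldn't measure the jaw's grip on the block directly.

- **Push:** I used the closed fingertips on the block's near end until the force rose to about 13 N at the end stop.
- **Clamping:** I turned one spoke clockwise by about 120° with the finger until the wheel stopped. I then pressed it to about 29 N, more than the 10–20 N you gave for tight. After that I backed off, lifted clear and moved the hand away.
- **Block position:** In the last wrist picture, the block's centre is within about 0.5 mm of clamp x = 0. Its side is flush with the fixed jaw (both read y ≈ 108 mm), and it is square to within about 0.01 rad and flat, with its top at 45–46 mm.
- **Moving jaw:** It sits flush on the block. Its face is at about y = 65 mm once corrected for a calibration offset of about 2 mm, so the jaw joint should read about 0.035.
- **Offset:** The fixed jaw's face reads 108 mm where it should be 110, within the stated camera error. That is why I compared the block with the jaws rather than with absolute positions.
- **Grip and hand:** The jaw's grip is inferred from the force on the spoke and from the wheel staying put after release. The hand was clear, reading 0.4 N or less on each axis.
- **Other items:** The maple offcut, bench dog and sanding block had not visibly moved. I did not re-check the oil pot, marking gauge or mallet, but the arm's work stayed well away from them.

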